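Bolt the turning violin form behind its safety catch

ROBOT

A 6-joint arm with a two-finger parallel gripper is mounted at the origin on the work surface. World frame = base frame: x ahead of the robot, y to its left, z up, the work surface at z = 0. Lengths are in m, angles in rad, forces in N, time in s.
With the tool pointing down it reaches from about 0.275 to 0.775 m from the base axis. Payload 14.6 kg.
Tool frame: the origin (TCP) lies on the mounting face of the last link; the fingertips stand 173 mm ahead of it and the grasp point (between the pads) lies 155 mm ahead of it; z points along the fingers, y is the direction in which the jaws open and shut (so a half turn about z gives the same grasp; the last joint's range is limited). The gripper opens to 85 mm and grips with 20 to 120 N. Pads are 22 mm wide; open, the fingers measure 114 mm over their backs; the gripper's body (76 mm by 85 mm) begins 54 mm behind the grasp point. The pads swing forward as they close: fully open they stand 13 mm farther back than shut.
Start: joints at [-1.505, 0.263, -0.048, 1.259, 0, 1.415], TCP at [0.115, -0.512, 0.405] pointing down, gripper open.
Joint ranges: [-2.65, 2.65], [-0.89, 1.7], [-1.18, 1.37], [-2.13, 2.11], [-1.35, 1.29], [-3.14, 3.14]. Speed limits (rad/s): [1.89, 1.89, 2.57, 2.79, 3.14, 3.14].

INTERFACE

Orientations are given as a unit quaternion [w, x, y, z].
In Python, from plant import * gives the robot as it stands. Calls block until the motion is done:
- move_ptp(position, orientation): joint-space move of the TCP to a pose.
- line_to(position, max_speed=0.15, ori=None, max_force=None): straight line of the TCP; ori=None keeps the orientation; max_speed is the mean speed in m/s. With max_force (N) it stops when the force on the tool has changed by that much, and returns True; else False.
- move_joints(angles): joint-space move.
- set_gripper(opening, effort=None): opening from 0.0 (shut) to 1.0 (fully open); effort is the grip in N (None keeps the last); returns when the fingers have stopped.
- hold(seconds).
- ik(position, orientation): joint angles nearest the present ones, or None.
- get_state(): the state.
- capture(name): name is "side" or "top" or "wrist"; returns the picture (384x512x3 uint8, blue, green, red); there is no depth.
- camera_params(name): a dict with "intrinsics" (3x3 intrinsics, pixels), "R" (3x3) and "t" (3): a world point X has camera coordinates R X + t; the wrist camera has in their place "T_tool_cam" (4x4, takes a point from camera to tool coordinates, whose origin is the TCP and whose axes are the flange's). Camera axes: x right, y down, z forward; pixel columns grow to the right and rows downward; lengths in m; the calibration is good to about 2 mm. A picture is of the moment at which its call begins: read the wrist's pose just before it. camera_params takes no time and is no camera call.
A pose or a line that the arm cannot do raises Unreachable and nothing moves.
- job_done(): hands the job in, once; it reports no verdict.
The state is a dict: "time_s": time; "qpos": joint angles; "dq": joint speeds; "joint_efforts": joint torques, N m; "tcp_pos": TCP position; "eef_rot": TCP orientation; "ft_force": force on the tool from outside, world axes, zero at the start; "torque": the same for the moment, N m; "finger_gap": opening from 0.0 (shut) to 1.0 (fully open).
Only numpy, scipy, OpenCV 4.12 (cv2) and the standard library are available. Lean on these libraries where they do the work, as an engineer would, in place of code of your own. Each camera call takes 0.05 s, during which the arm holds its last target.

TASK

Lock the turning violin form: with one fingertip press the long sprung catch plate down and keep it down, while the other fingertip pushes the bolt's upright tab towards the form until the bolt is fully home in its keeper. Only then let the catch spring back up, so that it locks the bolt, and take the hand clear. Do not pick up or shift the spool clamp, the jar or the block beside it.

Things in the scene. Friction and masses are not known exactly. Their poses are not given: they have to be found in the camera images.
- fixture: Fixed bench fixture: plywood board (215 x 150 x 14 mm) carrying bolt and catch, and past its end a violin-shaped form (355 mm long, 63 mm high). Origin on the bench, half-way between bolt and catch. x axis: from bolt to form, the way the bolt slides home; y left of that; z up. Bolt line at y = -29 mm, catch centre line at y = +29 mm, both along x. Placed anywhere, turned up to 0.5 rad.
- tab_back (a point): Centre of the rear face (fixture -x side, to be pushed) of the tab, 60 mm above the bench. The tab is a steel block standing on the bolt and moving with it: 12 mm along x, 26 mm across (y), top 86 mm above the bench. Behind it the bolt's bar (top 34 mm above the bench) passes under a strap (39 mm): a fingertip 43 mm or more above the bench clears both.
- keeper_mouth (a point): Middle of the keeper's mouth, 28 mm above the bench: a steel bridge 30 mm long, 44 mm high, in line with the bolt, into which the bolt's nose slides. Apart from tab and catch plate, nothing else on the board is higher than 40 mm.
- catch_top (a point): Centre of the top face of the catch plate: steel, 120 mm along x, 26 mm across (y), 5 mm thick, top 58 mm above the bench when up. It sinks straight down wherever along it one presses (3.2 N to start, 6.7 N at the stop 10 mm down) and springs up by itself; a finger may slide along it. Between plate and tab: clear gap 32 mm across, 58 mm centre to centre.
- bolt (a joint): Travel of the bolt towards the keeper, m: 0 drawn back, 0.058 home on its stop. It starts loose between 0 and 0.009. With the catch up the catch's tooth stops it at 0.0105; with the catch down it slides at 2 to 3 N. If the catch is let up on the way, the tooth snaps in between fins on the bolt and locks it there; it locks home only from 0.0555 on.
- catch (a joint): How far the catch plate is pressed down in m: 0 up, 0.010 down on its stop. The bolt is free from about 0.006 on.
- spool_mid (a point): Middle of a loose turned wooden spool clamp standing upright, 32 mm across, 82 mm high, beside the fixture; to be left alone.
- jar_mid (a point): Middle of a loose glue jar, 54 mm across, 75 mm high, beside the fixture; to be left alone.
- block_mid (a point): Middle of a loose maple block, 90 x 45 x 22 mm, lying beside the fixture; to be left alone.

How it is judged:
By the outcome, as a careful person would: the job done as asked, in the order asked, and still so for the second after the job is handed in, with the robot touching nothing.
It also fails if it takes over 35 s, if anything falls off the work surface, if the arm or the gripper's body presses on something with over 40 N, if the wrist force passes 120 N, or if a joint passes its speed limit or range.

## Working session

There is one attempt and no reset: what is moved stays moved. The work goes in short steps, each a Python script; the robot and the scene stay as the last script left them, time stands still between calls to the robot, and variables do not carry over. Pictures are saved under pics/ and viewed, and the job is handed in when it is done.

```bash
mkdir -p pics; ls; python3 - <<'E'
from plant import *
import cv2
for n in ["side","top","wrist"]:
    cv2.imwrite(f"pics/{n}0.png",capture(n)); p=camera_params(n); print(n,{k:v.tolist() if hasattr(v,'tolist') else v for k,v in p.items()})
print(get_state())
E
```

```text
pics
side {'intrinsics': [[478.29729929847133, 0.0, 254.21369810657475], [0.0, 478.29729929847133, 183.72588658512575], [0.0, 0.0, 1.0]], 'R': [[-0.9998959454222127, -0.006026153309784682, 0.013106632080975048], [-0.014401251428139625, 0.469772159635967, -0.8826702226699747], [-0.0008380247744426526, -0.8827671286966039, -0.4698100618411986]], 't': [0.5609312472404732, 0.04145633025625999, 1.0738849132031432]}
top {'intrinsics': [[357.29504039150873, 0.0, 258.49666159710154], [0.0, 357.29504039150873, 195.21681256852438], [0.0, 0.0, 1.0]], 'R': [[-0.0016266140290314333, -0.9994257094496627, -0.033846793316930274], [-0.9943569855754503, 0.005206760088074585, -0.1059578920453255], [0.10607327356174215, 0.03348344278033056, -0.9937944051439777]], 't': [0.07395137781739632, 0.5655432057604451, 0.9285063642931648]}
wrist {'intrinsics': [[300.6594907233647, 0.0, 256.15211094344875], [0.0, 300.6594907233647, 191.9290528182289], [0.0, 0.0, 1.0]], 'T_tool_cam': [[-0.00011534986370864503, -0.9642354694045938, -0.2650470641914575, 0.06603357054530032], [0.9999999424983991, -2.6700750568416692e-05, -0.0003380684354744571, -0.000522766043434153], [0.0003189006210208219, -0.2650470879469751, 0.9642354170394392, 0.03155882040642466], [0.0, 0.0, 0.0, 1.0]]}
{'time_s': 0.15, 'qpos': array([-1.50532844e+00,  2.63438057e-01, -4.87476996e-02,  1.25938052e+00,
       -5.87164061e-06,  1.41552308e+00]), 'dq': array([-0.00065207, -0.00173638,  0.00261552, -0.00039007,  0.0012363 ,
        0.00092518]), 'joint_efforts': array([ 4.42459495e-03, -6.37825656e+01,  3.84647012e+01,  1.06293664e-02,
        1.06067030e-04,  1.54063290e-06]), 'tcp_pos': array([ 0.11495492, -0.5122093 ,  0.40433849]), 'eef_rot': array([-3.84717204e-04,  9.93915275e-01,  1.10146616e-01,  1.43476710e-05]), 'ft_force': array([-0.41417636, -0.44616776, -0.23332476]), 'torque': array([-0.0021219 ,  0.01028598,  0.00935752]), 'finger_gap': 1.0010164937694588}
```

View pics/top0.png

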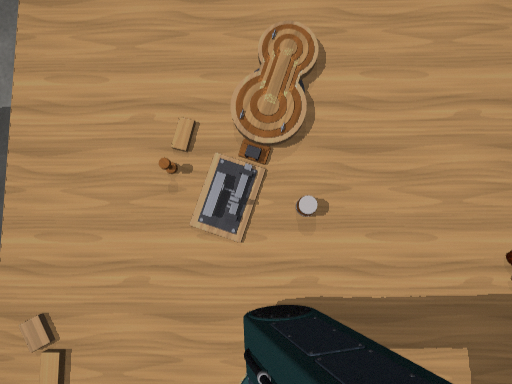

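View pics/side0.png

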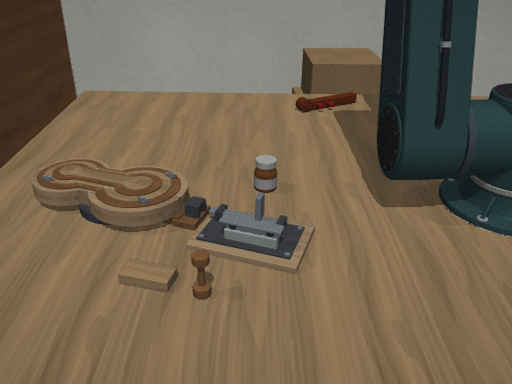

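View pics/wrist0.png

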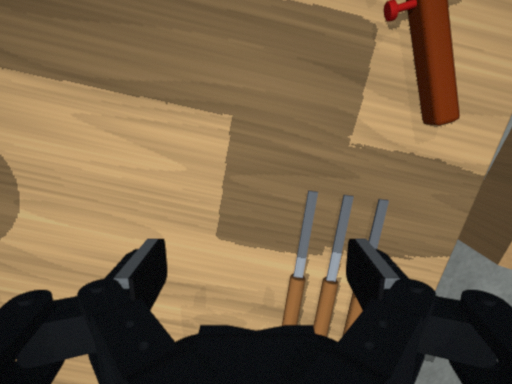

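The board is in the top view at about (229,197), with the form above it, the jar at (308,205), the spool at (168,165) and the block at (184,134). I'll zoom in.

```bash
python3 - <<'E'
import cv2
t=cv2.imread("pics/top0.png")[135:250,160:330]
cv2.imwrite("pics/topz.png",cv2.resize(t,None,fx=4.7,fy=4.7,interpolation=cv2.INTER_CUBIC))
t=cv2.imread("pics/side0.png")[180:275,165:325]
cv2.imwrite("pics/sidez.png",cv2.resize(t,None,fx=5,fy=5,interpolation=cv2.INTER_CUBIC))
E
```

```text
(no output)
```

View pics/topz.png

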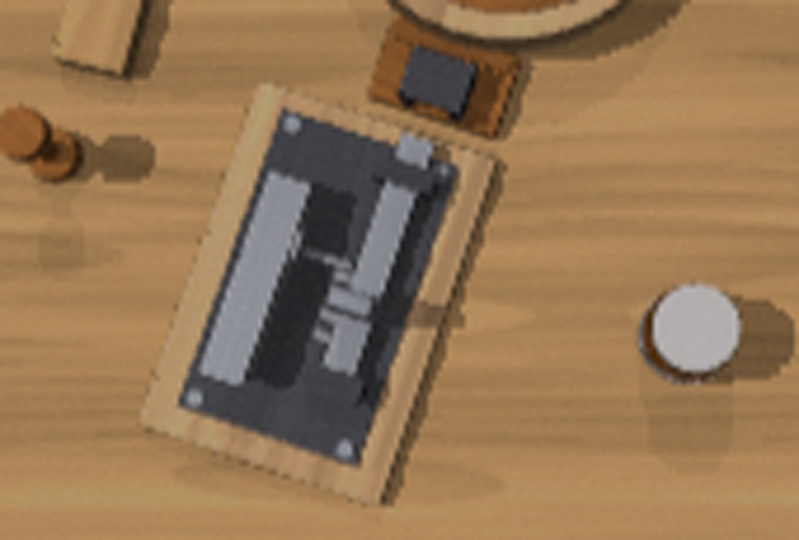

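View pics/sidez.png

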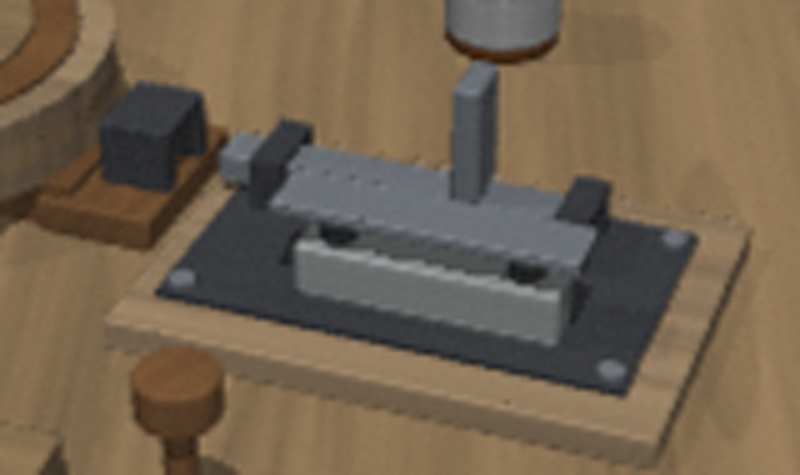

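```bash
cat > h.py <<'E'
import numpy as np, cv2
from scipy.optimize import least_squares
from scipy.spatial.transform import Rotation as Rn
def bp(uv,z,K,R,t):
    d=R.T@np.linalg.inv(K)@np.array([uv[0],uv[1],1.]); c=-R.T@t
    return c+d*(z-c[2])/d[2]
def pr(X,K,R,t):
    x=K@(R@np.asarray(X)+t); return x[:2]/x[2]
def cam(n):
    from plant import camera_params
    p=camera_params(n); return np.array(p["intrinsics"]),np.array(p["R"]),np.array(p["t"])
def wcam(st):
    from plant import camera_params
    p=camera_params("wrist"); T=np.eye(4); q=st["eef_rot"]; T[:3,:3]=Rn.from_quat([q[1],q[2],q[3],q[0]]).as_matrix(); T[:3,3]=st["tcp_pos"]
    W=np.linalg.inv(T@np.array(p["T_tool_cam"])); return np.array(p["intrinsics"]),W[:3,:3],W[:3,3]
E
python3 - <<'E'
from h import *
T=cam("top");S=cam("side")
tz=lambda a,b:(a/4.7+160-.4,b/4.7+135-.4)
sz=lambda a,b:(a/5+165-.4,b/5+180-.4)
P=[bp(tz(*c),.058,*T) for c in [(270,173),(311,182),(243,385),(201,377)]]
B=[bp(tz(*c),.014,*T) for c in [(265,83),(498,157),(383,503),(143,425)]]
Q=[bp(sz(*c),.058,*S) for c in [(302,150),(272,205),(580,264),(600,225)]]
for n,L in(("plate top",P),("board top",B),("plate side",Q)):
    L=np.array(L); print(n,L.round(4).tolist(),'mean',L.mean(0).round(4),'edges',[round(float(np.linalg.norm(L[i]-L[(i+1)%4])),4) for i in range(4)])
    v=L[0]-L[3]; w=L[1]-L[2]; print(np.arctan2(v[1],v[0]),np.arctan2(w[1],w[0]))
for c in [(480,62),(455,88),(495,70),(478,95)]: print('tab side',bp(sz(*c),.086,*S).round(4))
for c in [(330,300),(372,312)]: print('tab top',bp(tz(*c),.086,*T).round(4))
for c,z in[((308,205),.075),((168,162),.082)]:print(bp(c,z,*T).round(3))
E
```

```text
plate top [[0.6267, 0.1805, 0.058], [0.6214, 0.1574, 0.058], [0.5078, 0.1943, 0.058], [0.5123, 0.2178, 0.058]] mean [0.5671 0.1875 0.058 ] edges [0.0238, 0.1195, 0.0239, 0.1204]
-0.314708787149334 -0.3140428768546631
board top [[0.6884, 0.1907, 0.014], [0.643, 0.053, 0.014], [0.4418, 0.1199, 0.014], [0.4868, 0.2597, 0.014]] mean [0.565  0.1558 0.014 ] edges [0.1451, 0.212, 0.1469, 0.2131]
-0.3293978184280678 -0.32087417134972684
plate side [[0.6169, 0.1453, 0.058], [0.6256, 0.1848, 0.058], [0.5135, 0.2209, 0.058], [0.505, 0.1952, 0.058]] mean [0.5653 0.1866 0.058 ] edges [0.0404, 0.1178, 0.027, 0.1225]
-0.41915153250171744 -0.31094473140360956
tab side [0.549  0.1242 0.086 ]
tab side [0.5586 0.1447 0.086 ]
tab side [0.5433 0.1303 0.086 ]
tab side [0.5499 0.1498 0.086 ]
tab top [0.5521 0.143  0.086 ]
tab top [0.5455 0.1202 0.086 ]
[ 0.535 -0.055  0.075]
[0.648 0.305 0.082]
```

```bash
cat >> h.py <<'E'
PSI=-0.317
def setpsi(p): return [0,float(np.cos(p/2)),float(np.sin(p/2)),0]
E
python3 - <<'E'
from plant import *
from h import *
ex=np.array([np.cos(PSI),np.sin(PSI)]); 
o=np.array([.558,.160]); p=o-.07*ex
move_ptp([*p,.36],setpsi(PSI)); set_gripper(0.51)
hold(.2)
s=get_state(); im=capture("wrist"); cv2.imwrite("pics/w1.png",im)
cv2.imwrite("pics/w1z.png",cv2.resize(im[40:270,110:400],None,fx=2.6,fy=2.6,interpolation=cv2.INTER_CUBIC))
np.save("s1.npy",s,allow_pickle=True)
print(s)
E
```

```text
{'time_s': 4.2083, 'qpos': array([ 1.98757907e-01,  2.79219842e-01, -1.48333655e-01,  1.14318482e+00,
       -3.23283000e-05, -2.62586428e+00]), 'dq': array([-1.07881512e-03, -6.19432285e-05,  1.37511151e-03, -5.63286189e-04,
       -4.62431216e-04,  2.70343638e-04]), 'joint_efforts': array([-1.18554346e-02, -6.42019200e+01,  3.74284995e+01,  6.64266590e-04,
        7.10308484e-06,  3.17261447e-04]), 'tcp_pos': array([0.49149756, 0.1818231 , 0.36002053]), 'eef_rot': array([ 5.00033879e-06,  9.87467480e-01, -1.57822604e-01,  3.28274179e-05]), 'ft_force': array([-0.21758133,  0.84304204, -0.03396351]), 'torque': array([ 0.01741749, -0.00577773, -0.00754261]), 'finger_gap': 0.5115586300375616}
```

View pics/w1.png

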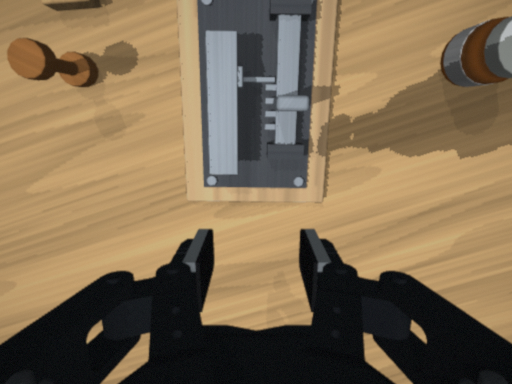

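View pics/w1z.png

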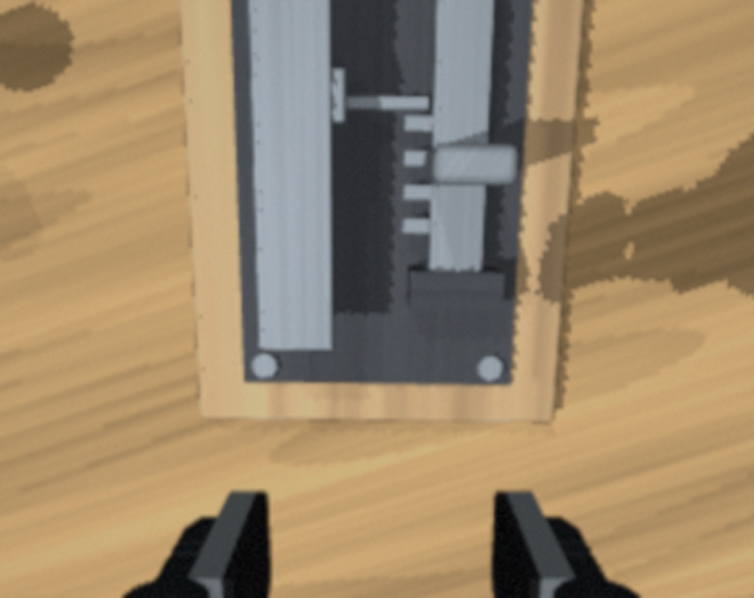

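```bash
python3 - <<'E'
from h import *
s=np.load("s1.npy",allow_pickle=True).item(); W=wcam(s)
z=lambda a,b:(a/2.6+110-.3,b/2.6+40-.3)
ex=np.array([np.cos(PSI),np.sin(PSI)]);ey=np.array([-ex[1],ex[0]])
F=lambda X:(np.array([ (X[:2]-s["tcp_pos"][:2])@ex,(X[:2]-s["tcp_pos"][:2])@ey])*1000).round(1)
for c in [(206,31),(237,31),z(332,349),z(259,349)]:
    X=bp(c,.058,*W);print('plate',X.round(4),F(X))
for c in [(433,145),(518,143),(518,184),(434,184)]:
    X=bp(z(*c),.086,*W);print('tab',X.round(4),F(X))
for c in [(203,0),(187,0),(188,201),(323,201)]:
    X=bp(c,.014,*W);print('board',X.round(4),F(X))
# fingers inner/outer edge at tip depth
for zt in (.155,.165,.173):
  print(zt,[F(bp(c,.36-zt,*W)).tolist() for c in [(196,230),(212,230),(301,230),(317,230)]])
print('cam',(-W[1].T@W[2]).round(3))
E
```

```text
plate [0.6251 0.1809 0.058 ] [127.3  40.8]
plate [0.6173 0.157  0.058 ] [127.3  15.6]
plate [0.5051 0.1955 0.058 ] [ 8.7 17.2]
plate [0.5131 0.22   0.058 ] [ 8.7 43. ]
tab [0.559  0.1434 0.086 ] [ 76.1 -15.4]
tab [0.5517 0.1194 0.086 ] [ 76.7 -40.5]
tab [0.5404 0.1225 0.086 ] [ 65.  -41.1]
tab [0.5483 0.1464 0.086 ] [ 65.  -15.9]
board [0.6618 0.1776 0.014 ] [163.1  49.1]
board [0.6664 0.1916 0.014 ] [163.1  63.8]
board [0.4854 0.2623 0.014 ] [-30.8  74.6]
board [0.4394 0.122  0.014 ] [-30.9 -73.1]
0.155 [[14.5, 26.5], [14.5, 19.5], [14.5, -19.8], [14.5, -26.9]]
0.165 [[10.4, 28.7], [10.4, 21.1], [10.4, -21.4], [10.4, -29.0]]
0.173 [[7.0, 30.4], [7.0, 22.3], [7.0, -22.7], [7.0, -30.8]]
cam [0.554 0.161 0.328]
```

```bash
python3 - <<'E'
from plant import *
from h import *
s=np.load("s1.npy",allow_pickle=True).item()
ex=np.array([np.cos(PSI),np.sin(PSI)]);ey=np.array([-ex[1],ex[0]])
p=s["tcp_pos"][:2]+.046*ex+.0004*ey
q=setpsi(-.323)
move_ptp([*p,.26],q); hold(.2)
f0=get_state()["ft_force"]
r=line_to([*p,.204],max_speed=.025,max_force=11)
s=get_state(); print(r,s["tcp_pos"],s["ft_force"]-f0,s["time_s"])
hold(.1); s2=get_state();print(s2["tcp_pos"],s2["ft_force"]-f0)
cv2.imwrite("pics/w2.png",capture("wrist"));im=capture("side")
cv2.imwrite("pics/s2.png",cv2.resize(im[120:290,165:365],None,fx=3.5,fy=3.5,interpolation=cv2.INTER_CUBIC))
np.save("s2.npy",dict(f0=f0,**s2),allow_pickle=True)
E
```

```text
True [0.53525445 0.16790712 0.21924391] [-3.21211448 -0.85050571  9.25566543] 6.4833
[0.53525615 0.16791597 0.21923572] [-1.87030832 -0.90425975  9.53296103]
```

View pics/s2.png

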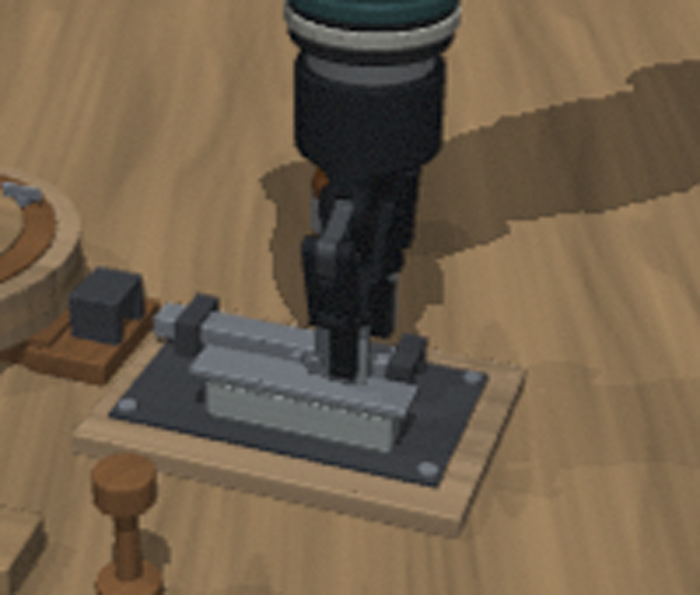

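View pics/w2.png

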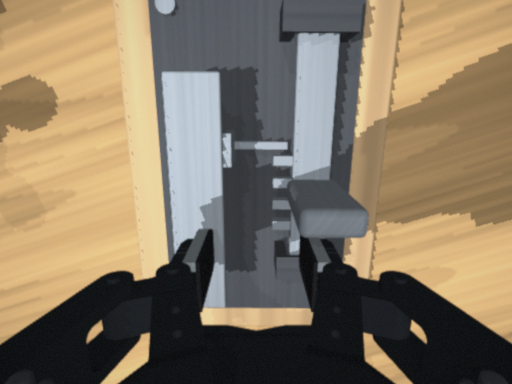

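Side view: the fingertip sits on the plate at about (343,378) and the plate is down on its base. Wrist view: the other fingertip (~(320,250)) is behind the tab (~(328,210)). Contact force is 9.5 N, above the 6.7 N stop force, and the tip height works out to 48 mm, so the catch is on its stop. Next is the push.

```bash
python3 - <<'E'
from plant import *
from h import *
a=-.323
ex=np.array([np.cos(a),np.sin(a)])
s=get_state();p0=s["tcp_pos"].copy();d=np.load("s2.npy",allow_pickle=True).item();f0=d["f0"]
def rep(m,r=None):
    s=get_state();print(m,r,'adv',round(float((s["tcp_pos"][:2]-p0[:2])@ex*1000),2),'z',s["tcp_pos"][2].round(5),'f',(s["ft_force"]-f0).round(2),'fx',round(float((s["ft_force"]-f0)[:2]@ex),2),'t',s["time_s"])
for k in (.02,.04,.055,.078):
    r=line_to([*(p0[:2]+k*ex),.2194],max_speed=.03,max_force=10); rep(k,r)
    if r: break
hold(.1);rep('h')
cv2.imwrite("pics/w3.png",capture("wrist"));im=capture("side")
cv2.imwrite("pics/s3.png",cv2.resize(im[120:290,165:365],None,fx=3.5,fy=3.5,interpolation=cv2.INTER_CUBIC))
np.save("p0.npy",p0)
E
```

```text
0.02 True adv 0.52 z 0.21927 f [-3.62  0.04  7.06] fx -3.44 t 6.9333
h None adv 0.48 z 0.21931 f [-4.23  0.12  8.19] fx -4.05 t 7.0333
```

View pics/s3.png

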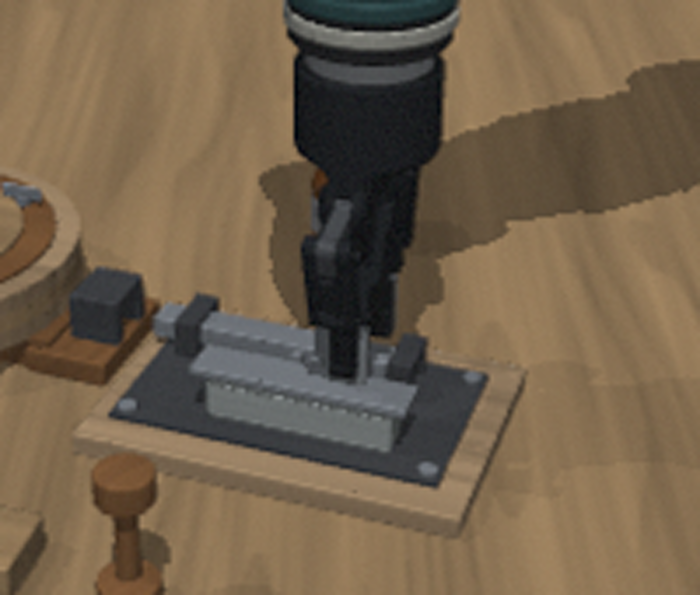

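View pics/w3.png

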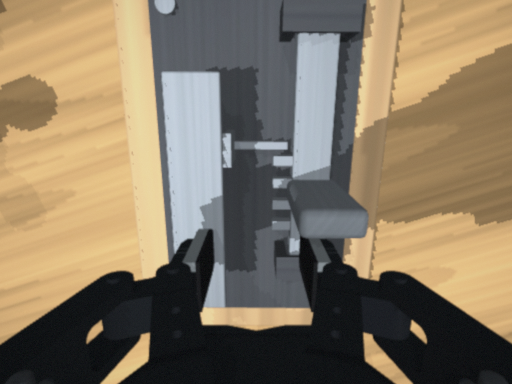

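No visible change: it stopped on a friction transient after 0.5 mm. I'll ease the press by about 0.6 mm (the catch is still well past 6 mm) and raise the threshold.

```bash
python3 - <<'E'
from plant import *
from h import *
a=-.323
ex=np.array([np.cos(a),np.sin(a)])
p0=np.load("p0.npy");f0=np.load("s2.npy",allow_pickle=True).item()["f0"]
def rep(m,r=None):
    s=get_state();print(m,r,'adv',round(float((s["tcp_pos"][:2]-p0[:2])@ex*1000),2),'z',s["tcp_pos"][2].round(5),'f',(s["ft_force"]-f0).round(2),'fx',round(float((s["ft_force"]-f0)[:2]@ex),2),'t',s["time_s"])
line_to([*(p0[:2]+.001*ex),.2199],max_speed=.02); rep('ease')
for k in (.02,.04,.055,.078):
    r=line_to([*(p0[:2]+k*ex),.2198],max_speed=.03,max_force=17); rep(k,r)
    if r: break
hold(.1);rep('h')
cv2.imwrite("pics/w4.png",capture("wrist"));im=capture("side")
cv2.imwrite("pics/s4.png",cv2.resize(im[120:290,165:365],None,fx=3.5,fy=3.5,interpolation=cv2.INTER_CUBIC))
E
```

```text
ease None adv 0.76 z 0.21991 f [-2.32  0.41  5.15] fx -2.33 t 7.3833
0.02 False adv 19.67 z 0.21968 f [-3.81  0.37  4.92] fx -3.74 t 8.1667
0.04 False adv 39.64 z 0.21966 f [-4.27  0.22  4.75] fx -4.11 t 8.9833
0.055 False adv 54.74 z 0.21967 f [-3.76 -0.2   5.07] fx -3.51 t 9.6333
0.078 True adv 60.22 z 0.21952 f [-4.42  1.88  6.76] fx -4.79 t 10.0333
h None adv 60.12 z 0.21951 f [-4.86  1.42  6.98] fx -5.06 t 10.1333
```

View pics/s4.png

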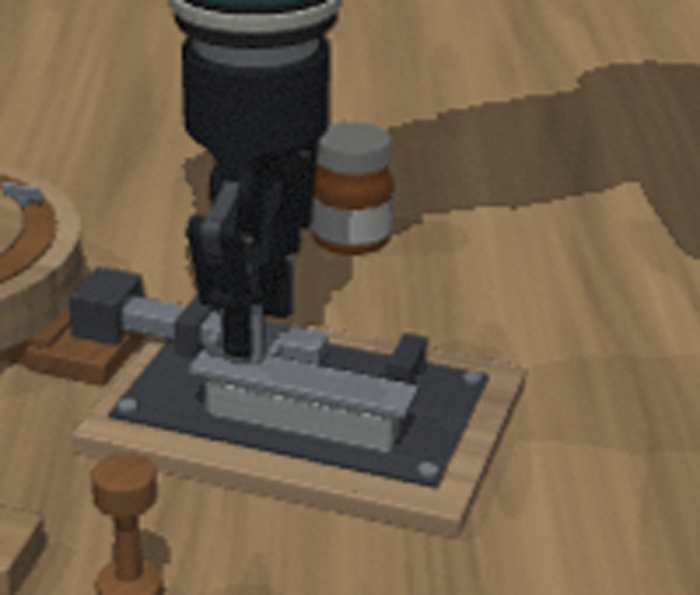

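View pics/w4.png

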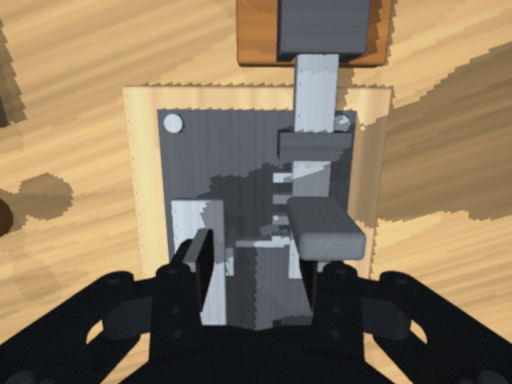

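The side view shows the bolt nose in the keeper at about (120,310). A second push will confirm this is the hard stop.

```bash
python3 - <<'E'
from plant import *
from h import *
a=-.323
ex=np.array([np.cos(a),np.sin(a)])
p0=np.load("p0.npy");f0=np.load("s2.npy",allow_pickle=True).item()["f0"]
def rep(m,r=None):
    s=get_state();print(m,r,'adv',round(float((s["tcp_pos"][:2]-p0[:2])@ex*1000),2),'z',s["tcp_pos"][2].round(5),'f',(s["ft_force"]-f0).round(2),'fx',round(float((s["ft_force"]-f0)[:2]@ex),2),'t',s["time_s"])
for k in (.0615,.063,.0645):
    r=line_to([*(p0[:2]+k*ex),.2196],max_speed=.015,max_force=20); rep(k,r)
    if r: break
hold(.2);rep('h')
s=get_state();np.save("s5.npy",s,allow_pickle=True)
cv2.imwrite("pics/w5.png",capture("wrist"))
E
```

```text
0.0615 False adv 60.53 z 0.2195 f [-10.22   2.11   9.29] fx -10.36 t 10.4833
0.063 False adv 61.01 z 0.21947 f [-18.38   6.07  15.12] fx -19.35 t 10.7333
0.0645 False adv 61.48 z 0.21944 f [-26.54   9.28  20.75] fx -28.12 t 10.9833
h None adv 61.46 z 0.21942 f [-26.57   8.89  21.49] fx -28.02 t 11.1833
```

View pics/w5.png

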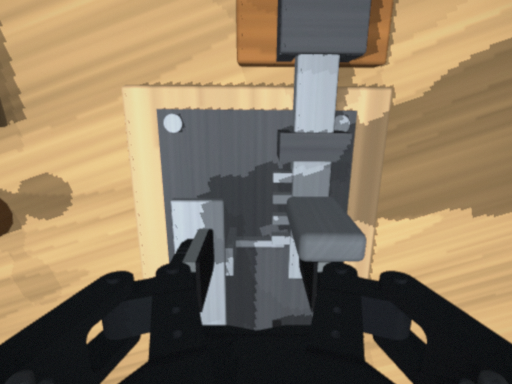

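```bash
python3 - <<'E'
from h import *
a=-.323
ex=np.array([np.cos(a),np.sin(a)]);ey=np.array([-ex[1],ex[0]])
p0=np.load("p0.npy")
for n in ("w2","w5"):
    im=cv2.imread(f"pics/{n}.png")[170:290,200:400]; cv2.imwrite(f"pics/{n}z.png",cv2.resize(im,None,fx=4,fy=4,interpolation=cv2.INTER_CUBIC))
s1=np.load("s1.npy",allow_pickle=True).item()
T=np.array([[.559,.1434],[.5517,.1194],[.5404,.1225],[.5483,.1464]])
print('tab back start',((T[2:]-p0[:2])@ex*1000), 'front',((T[:2]-p0[:2])@ex*1000))
d={"w2":np.load("s2.npy",allow_pickle=True).item(),"w5":np.load("s5.npy",allow_pickle=True).item()}
for n,r in(("w2",(212,238)),("w5",(235,261))):
    W=wcam(d[n])
    for v in r: print(n,v,(bp((333,v),.086,*W)[:2]-p0[:2])@ex*1000)
E
```

```text
tab back start [19.28879161 19.1940954 ] front [30.29300964 30.9884196 ]
w2 212 30.534282086303275
w2 238 20.479232135430145
w5 235 81.32344434678053
w5 261 70.74533211051136
```

View pics/w2z.png

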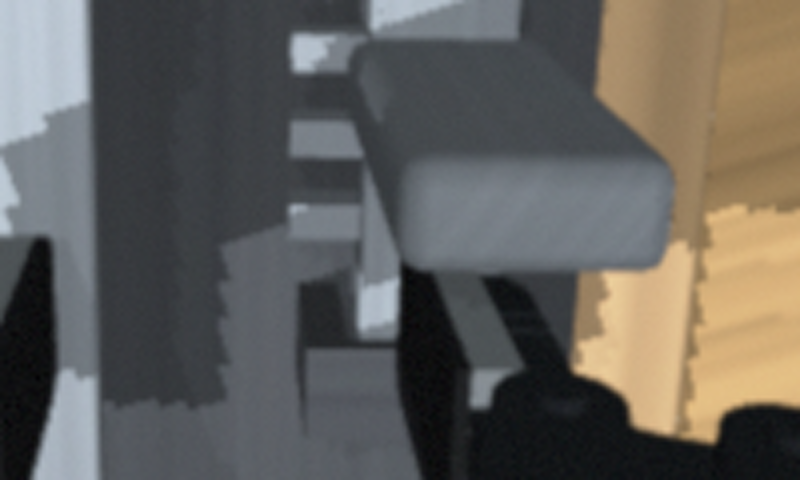

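View pics/w5z.png

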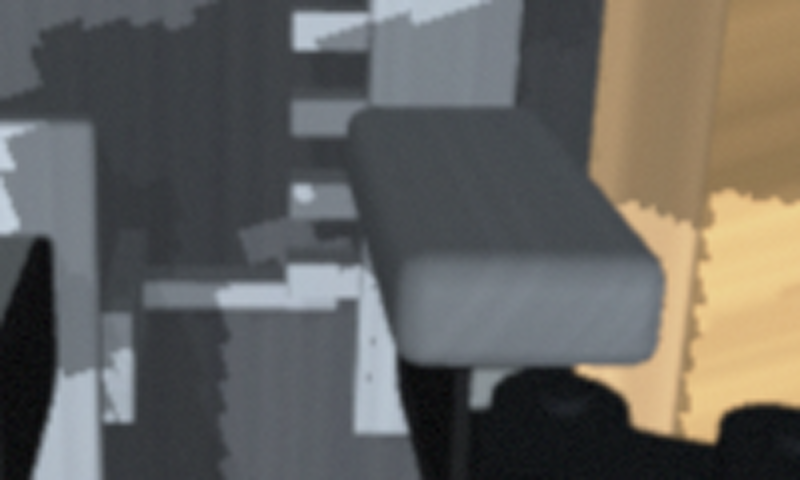

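The wrist pictures put the tab 50.5 mm forward. The fin gap in the first wrist view gives a start of about 7.5–8.5 mm, so the bolt is at about 58 mm. Resistance is stiff, about 18 N/mm, so this is the hard stop. I'll ease the push to a light one, then lift straight up.

```bash
python3 - <<'E'
from plant import *
from h import *
a=-.323
ex=np.array([np.cos(a),np.sin(a)])
p0=np.load("p0.npy");f0=np.load("s2.npy",allow_pickle=True).item()["f0"]
def rep(m,r=None):
    s=get_state();print(m,r,'adv',round(float((s["tcp_pos"][:2]-p0[:2])@ex*1000),2),'z',s["tcp_pos"][2].round(5),'f',(s["ft_force"]-f0).round(2),'fx',round(float((s["ft_force"]-f0)[:2]@ex),2),'t',s["time_s"])
line_to([*(p0[:2]+.0615*ex),.2198],max_speed=.01);rep('relax')
line_to([*(p0[:2]+.0612*ex),.236],max_speed=.04);rep('up')
line_to([*(p0[:2]+.0575*ex),.238],max_speed=.04);rep('back')
line_to([*(p0[:2]+.0575*ex),.30],max_speed=.1)
line_to([*(p0[:2]-.01*ex),.38],max_speed=.15);hold(.2);rep('clear')
s=get_state();np.save("s6.npy",s,allow_pickle=True)
im=capture("wrist")
cv2.imwrite("pics/w6.png",cv2.resize(im[0:250,130:380],None,fx=2.4,fy=2.4,interpolation=cv2.INTER_CUBIC));im=capture("side")
cv2.imwrite("pics/s6.png",cv2.resize(im[150:310,110:330],None,fx=3.5,fy=3.5,interpolation=cv2.INTER_CUBIC))
E
```

```text
relax None adv 60.49 z 0.21955 f [-9.69  2.06  7.77] fx -9.84 t 11.6833
up None adv 60.52 z 0.23615 f [-7.34  3.8   4.29] fx -8.17 t 12.2417
back None adv 57.65 z 0.23837 f [ 0.17 -0.21 -0.14] fx 0.23 t 12.5
clear None adv -9.65 z 0.3792 f [-0.12  0.19 -0.5 ] fx -0.18 t 14.3167
```

View pics/s6.png

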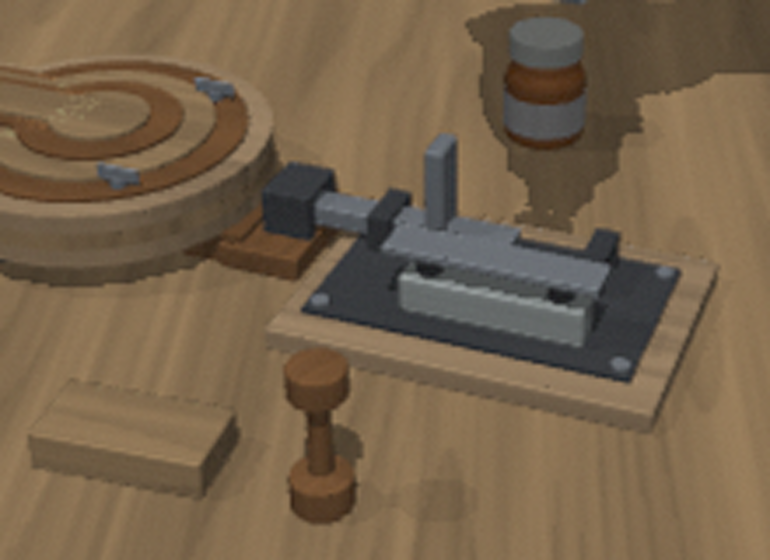

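View pics/w6.png

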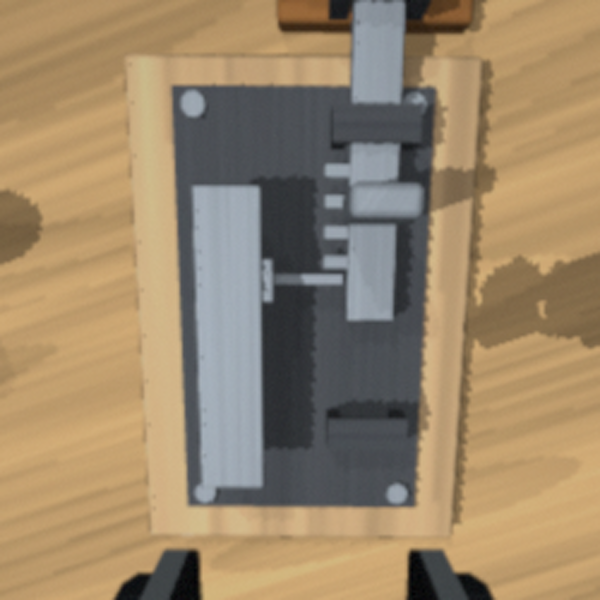

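The catch plate is up again (side view, about (495,260)). The tooth at about (308,280) in the wrist view sits behind the last fin (about (335,262)), and the bolt is in the keeper. Spool, block and jar are standing undisturbed.

```bash
python3 - <<'E'
from plant import *
from h import *
s=np.load("s6.npy",allow_pickle=True).item();W=wcam(s)
X=np.array([bp((c[0]/2.4+130-.3,c[1]/2.4-.3),.086,*W) for c in[(352,218),(421,218)]]).mean(0)
ex=np.array([np.cos(-.323),np.sin(-.323)])
print('travel mm',(X[:2]-np.array([.5444,.1345]))@ex*1000)
c=capture("top");a=cv2.imread("pics/top0.png")
for n,(u,v) in dict(jar=(308,205),spool=(168,165),block=(184,134)).items():
    print(n,float(cv2.absdiff(c,a)[v-12:v+13,u-12:u+13].mean()))
job_done();print(get_state()["time_s"])
E
```

```text
travel mm 49.4722418491275
jar 15.430933333333334
spool 51.064
block 72.73653333333333
the job is handed in; nothing more can be done
the job is handed in; nothing more can be done
```

The bolt is home and locked, and I handed the job in at about 14.4 s of the 35 s allowed. One finger held the catch on its stop while the other pushed the tab until the bolt hit its hard stop. I then eased the push to a light one, lifted straight up so the catch sprang back, and moved the hand clear.

**Checks that agreed:**
- **Catch down:** the fingertip was about 48 mm above the bench with 9.5 N on the plate, so it was on its stop. I eased it up by about 0.5 mm for the push.
- **Bolt home:** resistance at the end was stiff, about 18 N/mm. I pushed to 28 N to be sure.
- **Locked:** the last wrist and side views show the catch plate up, its tooth behind the bolt's last fin, and the nose in the keeper. The wrist force is back to about zero.
- **Loose things:** in the side camera, the spool, jar and block are at the same pixels before and after, within about 2 px.

**Checks that were weak or disagreed:**
- **Bolt travel:** measured tab travel was 49.5 to 50.5 mm. This means home only if the bolt started at about 7.5 to 8.5 mm, which the first wrist view supports to within about 1 to 2 mm.
- **Top camera comparison:** at the end, the before-and-after picture differences were large around the jar, spool and block (15, 51 and 73). The arm or its shadow was probably in that view. I did not save that picture, so the loose-things check rests on the side camera alone.
- **First push:** it stopped after 0.5 mm on a friction transient, and I repeated it with a higher force threshold.

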